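# Zero the horn rotator by its spoked handwheel

## Task

Set the antenna rotator to zero: push the black-sleeved spokes of its handwheel gently with the fingertips, one spoke after another, until the red-capped index stem on the wheel points straight up. Nothing is to be gripped or lifted; do not touch the index stem, leave the hex key, the coax adapter and the note pad where they stand, and finish clear of everything with the wheel at rest.

Things in the scene. Friction and masses are not known exactly. Their poses are not given: they have to be found in the camera images.
- rotator: Grey antenna rotator, fixed to the bench. Origin on the bench top, straight below the handwheel's centre; x runs along the level axle away from the robot, y left, z up; its yaw varies. Foot plate 12 mm thick, x -30 to 120 mm, y +-75 mm. Behind the wheel a post with bearing (33 mm radius round the axle) and a brass horn that turns with the wheel (x to 146 mm). Nothing stands above the wheel.
- wheel_center (a point): Centre of the upright handwheel, 140 mm above the bench; the wheel lies in the rotator's plane x = 0. Hub 42 mm wide; ring of 42 mm radius (bar 9 mm thick); five radial spokes 72 degrees apart, 10 mm thick, with black sleeves 14 mm thick from 63 mm out to the end at 110 mm. No outer rim: a finger can enter the gaps from above.
- handwheel (a joint): Turn of the wheel, rad; 0 or any whole turn when the index stem points straight up; grows clockwise as seen from the robot (its top moves to -y of the rotator). Turns either way without stops against steady friction of 0.25 N m (3 to 4 N at a sleeve) and stays where it is left. Starts with the stem 0.9 rad or less from straight down.
- stem_tip (a point): Tip of the index stem, 64 mm from the wheel's centre: a white pin 6 mm thick with a 9 mm red cap, standing outwards on the ring midway between two spokes (spokes at 36, 108, 180, 252 and 324 degrees clockwise from it). The point's z axis points out along the stem.
- index_stem: The index stem itself; origin at the centre of the wheel, z axis out along the stem (x along the axle).
- hex_key: Black L-shaped hex key lying flat, a bystander, 28x74 mm over all, 10 mm high; origin under the middle of these extents.
- coax_adapter: Small silver coax adapter standing on end, a bystander, 19 mm wide, 35 mm high; origin at its underside.
- note_pad: Yellow note pad lying flat, a bystander, 70x71 mm, 12 mm high; origin at its underside.

How it is judged:
At the end, for the whole second after the job is handed in: The index stem points straight up within 0.10 rad (about 6 degrees), the wheel is at rest (under 0.05 rad/s), and the hex key, the adapter and the note pad are within 15 mm of where they stood (angle between stem_tip's own z axis and vertical below 0.1 rad and velocity of joint handwheel between -0.05 and 0.05 rad/s and distance of each of hex_key, coax_adapter, note_pad from where it was at the start of the episode below 0.015 m); the robot touches nothing.
It fails at once if the index stem is touched (over 0.5 N) (contact force between any of the fingers, the arm and index_stem above 0.5 N).
It fails at once if the wheel or rotator is pushed or squeezed with more than 25 N (contact force between the fingers and rotator above 25 N).
It fails at once if a bystander (hex key, adapter, note pad) is shifted or lifted more than 15 mm (distance of any of hex_key, coax_adapter, note_pad from where it was at the start of the episode above 0.015 m).
It also fails if it takes over 64 s, if anything falls off the work surface, if the arm or the gripper's body presses on something with over 40 N, if the wrist force passes 120 N, or if a joint passes its speed limit or range.

## Robot

A 6-joint arm with a two-finger parallel gripper is mounted at the origin on a cart in front of the work surface, level with it; the furniture and walls round the work are solid. World frame = base frame: x ahead of the robot, y to its left, z up, the work surface at z = 0. Lengths are in m, angles in rad, forces in N, time in s.
With the tool pointing down it reaches from about 0.35 to 0.775 m from the base axis. Payload 7.3 kg.
Tool frame: the origin (TCP) lies on the centre line of the jaws, within the pads' length; the fingertips stand 17 mm ahead of it and the grasp point (between the pads) lies 2 mm behind it (robot.tip_extent is the distance from the TCP to the fingertips, in m); z points along the fingers, y is the line along which they close (so a half turn about z gives the same grasp; the last joint's range is limited). The gripper opens to 92 mm and grips with 3 to 60 N. Pads are 19 mm wide; open, the fingers measure 130 mm over their backs; the gripper's body (75 mm by 190 mm) begins 47 mm behind the grasp point.
Start: joints at [-1.47, 0.342, 1.524, -0, 1.275, -0.146], TCP at [0.128, -0.509, 0.244] pointing down, gripper open.
Joint ranges: [-2.53, 2.53], [-0.77, 2.02], [0.04, 2.7], [-1, 4.14], [0.28, 2.66], [-3.11, 3.11]. Speed limits (rad/s): [2.57, 2.57, 3.14, 3.14, 3.14, 3.14].

## Interface

Orientations are given as [roll, pitch, yaw] about the fixed x, y, z axes, in that order (R = Rz(yaw) Ry(pitch) Rx(roll)).
In Python, from cell import robot gives the robot as it stands.
- The arm moves only by the tool step_arm, never from a script. Its argument "motion" is a list of rows, each a list of 2 entries, a list of its own where there are three numbers: the shift along the tool's x, y, z in units of 60 mm (1.0 is 60 mm), then the turn about the tool's z in rad. In form: [[[x, y, z], spin], ...]. A call has 1 to 10 rows; each row is the pose to reach, as a shift and turn from the pose commanded when the call began, along the tool's axes at that moment; what a row does not reach only later rows make up. A row lasts 1/8 s, in which the tool goes at most 62.5 mm and 10.7 degrees, less where a joint would pass 70% of its speed; a pose out of reach is approached as far as the arm can. A call with a gripper value outside its range is refused whole. "hand" is the closure in counts, from 0 (fully open) to 255 (shut), set as the call begins (left out, the last holds). The fingers move at their own pace and stop on an object; "squeeze" is the grip in N (left out, the last holds). Time passes only in rows, so rows that repeat a pose let the fingers close. It gives the time, the measured TCP pose, the force, the opening and the grip force at its end, in the units of the state.
- robot.observe(): the state, without advancing time (a new reading comes with each control period).
- robot.read_camera(name): name is "side" or "top"; returns a dict with "pixels" (420x560x3 uint8, red, green, blue), "intrinsics" (3x3 intrinsics, pixels), "k1" (the pictures are not rectified: a ray, as slopes to the right and down, at radius r is drawn at 1 + k1 r^2 times it, then the intrinsics apply), "xyz" and "rotation" of the camera in the world. Camera axes: x right, y up, looking along -z (the intrinsics and any distortion apply to the point x, -y, -z); pixel columns grow to the right and rows downward; lengths in m; the calibration is good to about 2 mm. A picture is of the moment at which its call begins. There is no depth.
- robot.hand_in(): hands the job in; it is judged then, once.
The state is a dict: "time": time; "qpos": joint angles; "qvel": joint speeds; "joint_efforts": joint torques, N m; "tool_pos": TCP position; "tool_rot": TCP orientation; "contact_force": force on the tool from outside, world axes, zero at the start; "torque": the same for the moment, N m; "opening": finger opening in m; "grip_force": force on a finger pad.
Only numpy, scipy, OpenCV 4.12 (cv2) and the standard library are available. Lean on these libraries where they do the work, as an engineer would, in place of code of your own. Each camera call takes 0.05 s, during which the arm holds its last target. There are 200 camera calls.

## Working session

There is one attempt and no reset: what is moved stays moved. The work goes in short steps, Python scripts to look and compute and a tool call to move; the robot and the scene stay as the last step left them, time stands still between calls to the robot, and variables do not carry over. Pictures are saved under pics/ and viewed, at most 10 in all, crops included, and the job is handed in when it is done.

Besides the shell and the picture viewer there is one more tool, called after ">>>" as name(argument=value, ...), one argument or row to a line, values as JSON. step_arm: Moves the arm, as the interface text tells. Its arguments: {"type":"object","properties":{"motion":{"type":"array"},"hand":{"type":"number"},"squeeze":{"type":"number"}},"required":["motion"]}

```bash
mkdir -p pics; ls
python3 - <<'E'
from cell import robot
import cv2
for n in("side","top"):
    c=robot.read_camera(n); cv2.imwrite(f"pics/{n}0.png",c["pixels"][:,:,::-1]); print(n,c["intrinsics"],c["k1"],c["xyz"],c["rotation"])
print(robot.observe())
E
```

```text
pics
side [[530.60602712   0.         273.15637011]
 [  0.         530.60602712 212.09319438]
 [  0.           0.           1.        ]] -0.0013173637886348215 [ 0.40435983 -0.68756723  0.68845028] [ 0.87951762  0.00784867 -0.22734082]
top [[471.52440565   0.         270.24599096]
 [  0.         471.52440565 208.31456019]
 [  0.           0.           1.        ]] -0.10131431849935182 [ 0.37475035 -0.01169488  0.98705861] [ 0.19898615 -0.00283247 -1.58496706]
{'time': 0.1, 'qpos': array([-1.46994505e+00,  3.42660459e-01,  1.52492626e+00, -3.26730772e-05,
        1.27542347e+00, -1.46001106e-01]), 'qvel': array([-3.19116011e-05, -1.67728666e-04, -2.99431089e-03, -1.33907961e-03,
       -3.25281001e-04,  7.77712894e-04]), 'joint_efforts': array([ 2.01208502e-03, -4.32004738e+01, -2.44696355e+01,  7.19288900e-02,
        5.26233972e-02, -5.59452951e-05]), 'tool_pos': array([ 0.12826143, -0.50872982,  0.24310894]), 'tool_rot': array([-3.14018566e+00, -1.75314321e-04,  2.46861790e-01]), 'contact_force': array([-0.82054185, -0.46918097,  0.89268313]), 'torque': array([-0.00182699, -0.01552432, -0.02717826]), 'grip_force': 0.0, 'opening': 0.09203846224180981}
```

View pics/side0.png

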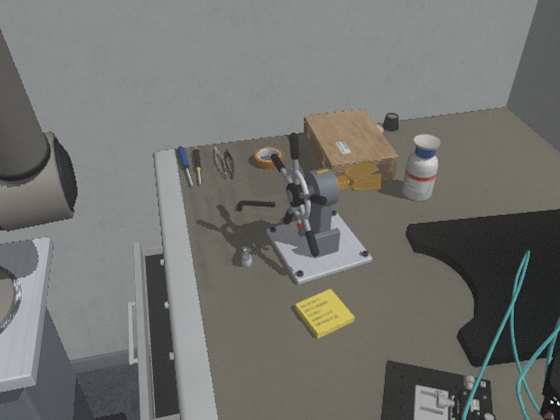

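View pics/top0.png

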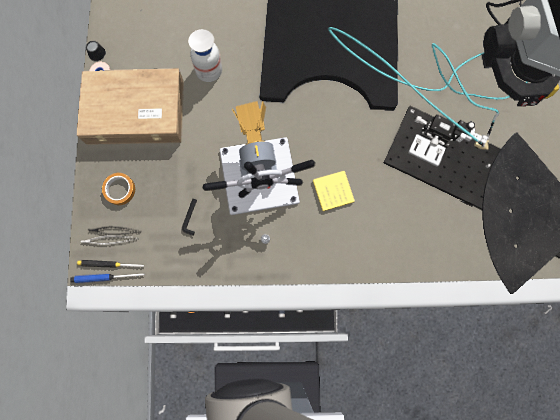

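The side view shows the wheel at about (295,195), with a red cap near (300,224), and the adapter at (246,257). The top view shows the foot plate corners near (220,148), (288,138), (298,207) and (230,214), with the pad to its right and the hex key to its left.

```bash
cat > h.py <<'E'
import numpy as np, cv2
from scipy.spatial.transform import Rotation as R
def ray(c,uv):
    K=c["intrinsics"]; d=(np.array(uv,float)-K[:2,2])/[K[0,0],K[1,1]]
    s=d.copy()
    for _ in range(10): s=d/(1+c["k1"]*(s@s))
    r=R.from_euler("xyz",c["rotation"]).apply([s[0],-s[1],-1]); return np.array(c["xyz"]),r
def plane(c,uv,p,n):
    o,r=ray(c,uv); return o+r*(((p-o)@n)/(r@n))
def proj(c,P):
    q=R.from_euler("xyz",c["rotation"]).inv().apply(np.array(P)-c["xyz"]); s=np.array([q[0],-q[1]])/-q[2]
    s=s*(1+c["k1"]*(s@s)); return c["intrinsics"][:2,:2]@s+c["intrinsics"][:2,2]
E
python3 - <<'E'
from cell import robot
from h import *
t=robot.read_camera("top"); s=robot.read_camera("side")
z=np.array([0,0,1.])
for uv in [(220,148),(288,138),(298,207),(230,214)]: print(plane(t,uv,z*.012,z).round(4))
a=t["pixels"][125:230,170:365,::-1]; b=s["pixels"][120:290,225:385,::-1]
cv2.imwrite("pics/t1.png",cv2.resize(a,None,fx=4,fy=4,interpolation=cv2.INTER_CUBIC))
cv2.imwrite("pics/s1.png",cv2.resize(b,None,fx=3.5,fy=3.5,interpolation=cv2.INTER_CUBIC))
E
```

```text
[0.7064 0.0899 0.012 ]
[ 0.7272 -0.0582  0.012 ]
[ 0.5734 -0.0759  0.012 ]
[0.5603 0.0677 0.012 ]
```

View pics/t1.png

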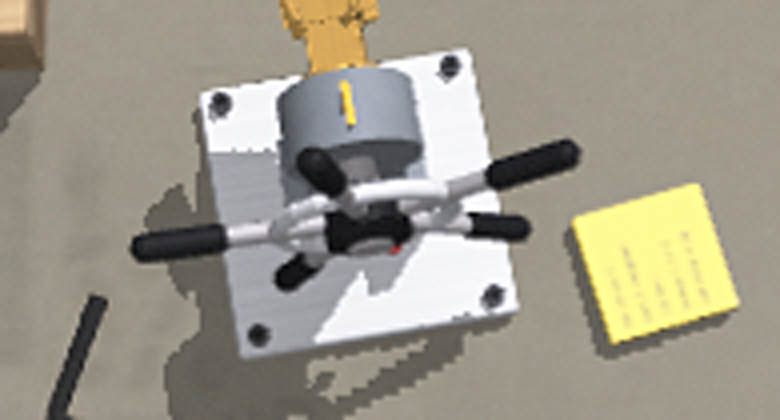

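View pics/s1.png

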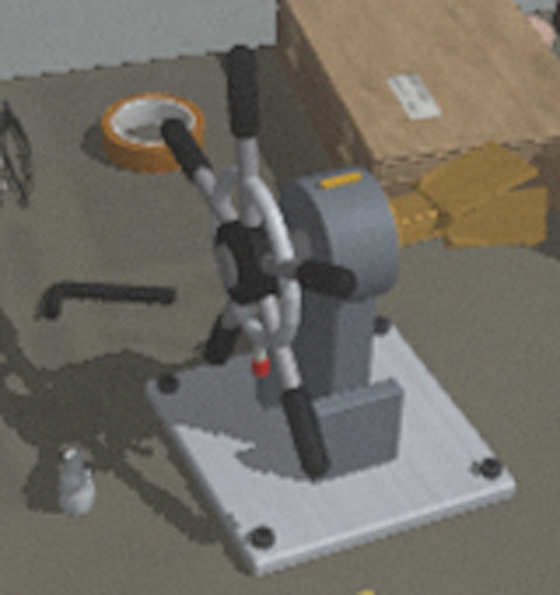

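The top crop shows the plate corners at (200,95), (468,50), (518,310) and (242,355). The side crop shows sleeve ends at (240,50), (172,127), (350,282), (212,360) and (318,475), with the red cap at (261,367).

Run:
```python
from cell import robot
from h import *
t=robot.read_camera("top"); s=robot.read_camera("side")
z=np.array([0,0,1.])
W=np.array([plane(t,(np.array(p)/4+(170,125)),z*.012,z)[:2] for p in [(200,95),(468,50),(518,310),(242,355)]])
L=np.array([(.12,.075),(.12,-.075),(-.03,-.075),(-.03,.075)])
lc=L-L.mean(0); wc=W-W.mean(0)
yaw=np.arctan2((lc[:,0]*wc[:,1]-lc[:,1]*wc[:,0]).sum(),(lc*wc).sum())
c,sn=np.cos(yaw),np.sin(yaw); Rm=np.array([[c,-sn],[sn,c]]); o=W.mean(0)-Rm@L.mean(0)
print("origin",o,"yaw",yaw,"res",(L@Rm.T+o-W).round(4).tolist())
n=np.array([c,sn,0]); y=np.array([-sn,c,0]); C=np.array([*o,.14])
print("hub proj side",(proj(s,C)-(225,120))*3.5,"top",(proj(t,C)-(170,125))*4)
for nm,cam,off,sc,pts in [("side",s,(225,120),3.5,[(240,57),(175,130),(345,282),(214,353),(317,468),(261,367)]),("top",t,(170,125),4,[(318,160),(570,153),(140,248)])]:
  for p in pts:
    q=plane(cam,np.array(p)/sc+off,C,n)-C; a,b=q@y,q[2]
    print(nm,p,"y %.3f z %.3f r %.3f cw-angle-from-up %.1f"%(a,b,np.hypot(a,b),np.degrees(np.arctan2(-a,b))))
for nm,p,zz in [("adapter",(75,500),.0),("hexcorner",(48,310),0)]: print(nm,plane(s,np.array(p)/3.5+(225,120),z*zz,z))
```

```text
origin [ 0.59976745 -0.0017806 ] yaw 0.1579880635374554 res [[0.0018, 0.0012], [0.0017, -0.001], [-0.0011, -0.0012], [-0.0024, 0.001]]
hub proj side [251.49427574 256.73971854] top [367.57488023 219.06658015]
side (240, 57) y 0.018 z 0.102 r 0.104 cw-angle-from-up -10.0
side (175, 130) y 0.098 z 0.013 r 0.098 cw-angle-from-up -82.3
side (345, 282) y -0.095 z 0.054 r 0.110 cw-angle-from-up 60.4
side (214, 353) y 0.044 z -0.096 r 0.106 cw-angle-from-up -155.3
side (317, 468) y -0.080 z -0.070 r 0.106 cw-angle-from-up 131.2
side (261, 367) y -0.015 z -0.059 r 0.061 cw-angle-from-up 166.1
top (318, 160) y 0.019 z 0.106 r 0.108 cw-angle-from-up -10.1
top (570, 153) y -0.091 z 0.055 r 0.106 cw-angle-from-up 59.0
top (140, 248) y 0.105 z 0.016 r 0.106 cw-angle-from-up -81.1
adapter [ 0.50642858 -0.00591674  0.        ]
hexcorner [5.20421108e-01 1.51889503e-01 1.11022302e-16]
```

>>> step_arm(
  motion=[
    [[0, 0, -0.8], 0],
    [[0.5, -0.3, -1.6], -0.1],
    [[1.3, -0.8, -1.6], -0.25],
    [[2.1, -1.3, -1.6], -0.4],
    [[2.9, -1.8, -1.6], -0.55],
    [[3.7, -2.3, -1.6], -0.7],
    [[4.5, -2.8, -1.6], -0.85],
    [[5.3, -3.3, -1.6], -1.0],
    [[6.1, -3.75, -1.6], -1.15],
    [[6.9, -4.2, -1.6], -1.3],
  ],
  hand=255,
  squeeze=5,
)

```text
time: 1.55
tool_pos: [0.4693, -0.1621, 0.3399]
tool_rot: [3.141, 0.0, 1.552]
contact_force: [0.8, -1.0, 0.3]
opening: 0.0008
grip_force: 0.0
```

```bash
cat >> h.py <<'E'
O=np.array([.5998,-.0018]); YAW=.158
def goal(ly,z,lx=0):
    "shift (units) in tool axes and spin to reach rotator-local lx,ly and tcp height z, tool y along the axle"
    from cell import robot
    o=robot.observe(); c,s=np.cos(YAW),np.sin(YAW)
    P=np.array([O[0]+c*lx-s*ly,O[1]+s*lx+c*ly,z]); Rt=R.from_euler("xyz",o["tool_rot"])
    ty=Rt.apply([0,1,0]); sp=-(YAW-np.arctan2(ty[1],ty[0]))
    d=np.array(o["tool_pos"])-[*O,0]; print("t",round(o["time"],2),"local",(c*d[0]+s*d[1]).round(4),(c*d[1]-s*d[0]).round(4),o["tool_pos"][2].round(4),"F",np.round(o["contact_force"],1),"open",round(o["opening"],3))
    print("shift",(Rt.inv().apply(P-o["tool_pos"])/.06).round(3),"spin",round(sp,3))
E
python3 -c "
from h import *; goal(-.02,.34)"
```

```text
t 1.55 local -0.1541 -0.1378 0.3399 F [ 0.8 -1.   0.3] open 0.001
shift [ 2.384e+00  2.183e+00 -2.000e-03] spin -0.177
```

>>> step_arm(
  motion=[
    [[0.6, 0.55, 0], -0.05],
    [[1.2, 1.1, 0], -0.1],
    [[1.8, 1.65, 0], -0.15],
    [[2.38, 2.18, 0], -0.18],
    [[2.38, 2.18, 0], -0.18],
    [[2.38, 2.18, 0], -0.18],
  ],
)

```text
time: 2.3
tool_pos: [0.602, -0.0242, 0.3394]
tool_rot: [-3.141, 0.0, 1.727]
contact_force: [-0.2, -0.5, 0.1]
opening: 0.0009
grip_force: 0.0
```

```bash
python3 -c "
from h import *; goal(-.02,.229)"
```

```text
t 2.3 local -0.0013 -0.0225 0.3394 F [-0.2 -0.5  0.1] open 0.001
shift [0.042 0.024 1.839] spin -0.002
```

>>> step_arm(
  motion=[
    [[0, 0, 0.5], 0],
    [[0, 0, 1.0], 0],
    [[0, 0.02, 1.5], 0],
    [[0, 0.02, 1.84], 0],
    [[0, 0.02, 1.84], 0],
    [[0.1, 0.02, 1.84], 0],
    [[0.2, 0.02, 1.84], 0],
    [[0.3, 0.02, 1.84], 0],
    [[0.4, 0.02, 1.84], 0],
    [[0.5, 0.02, 1.84], 0],
  ],
)

```text
time: 3.55
tool_pos: [0.599, 0.0056, 0.2293]
tool_rot: [3.141, 0.001, 1.727]
contact_force: [0.9, -3.6, -0.5]
opening: 0.0004
grip_force: 1.8
```

```bash
python3 -c "
from h import *; goal(.042,.229)"
```

```text
t 3.55 local 0.0004 0.0074 0.2293 F [ 0.9 -3.6 -0.5] open 0.0
shift [ 0.576 -0.008  0.004] spin -0.002
```

Contact is gentle at 3.6 N. I'll continue, then lift and go back for the next spoke.

>>> step_arm(
  motion=[
    [[0.1, 0, 0], 0],
    [[0.2, 0, 0], 0],
    [[0.3, 0, 0], 0],
    [[0.4, 0, 0], 0],
    [[0.5, 0, 0], 0],
    [[0.58, 0, 0], 0],
    [[0.58, 0, 0], 0],
    [[0.5, 0, -0.5], 0],
    [[0.5, 0, -1.2], 0],
    [[0.5, 0, -1.2], 0],
  ],
)

```text
time: 4.8
tool_pos: [0.5952, 0.0361, 0.3048]
tool_rot: [3.135, 0.0, 1.727]
contact_force: [-0.7, 0.0, -0.4]
opening: 0.0006
grip_force: 0.0
```

```bash
cat > m.py <<'E'
from cell import robot
from h import *
import sys
c,s=np.cos(YAW),np.sin(YAW); n=np.array([c,s,0]); y=np.array([-s,c,0]); C=np.array([*O,.14])
for nm in ("side","top"):
    cam=robot.read_camera(nm)
    # black sleeves: mask by darkness, cast every dark pixel near the wheel onto the wheel plane
    px=cam["pixels"].astype(int); dark=(px.max(2)<60)
    v,u=np.nonzero(dark); out=[]
    for a,b in zip(u,v):
        o,r=ray(cam,(a,b))
        if abs(r@n)<1e-6: continue
        q=o+r*(((C-o)@n)/(r@n))-C; Y,Z=q@y,q[2]; rr=np.hypot(Y,Z)
        if .075<rr<.108: out.append(np.degrees(np.arctan2(-Y,Z)))
    h,e=np.histogram(out,bins=72,range=(-180,180)); print(nm,[(int(e[i]),int(h[i])) for i in range(72) if h[i]>3])
    cv2.imwrite(f"pics/{nm}_{sys.argv[1]}.png",cam["pixels"][:,:,::-1])
E
python3 m.py a; python3 -c "
from h import *; goal(-.09,.3)"
```

```text
side [(-180, 21), (-175, 7), (-120, 10), (-115, 23), (-110, 12), (-55, 10), (-50, 29), (-45, 30), (-40, 15), (-35, 15), (-30, 8), (25, 24), (30, 42), (35, 22), (90, 5), (95, 33), (100, 33), (105, 34), (110, 21), (165, 11), (170, 27), (175, 27)]
top [(-95, 4), (-90, 5), (-85, 4), (-80, 4), (-75, 4), (-70, 5), (-65, 6), (-60, 8), (-55, 18), (-50, 20), (-45, 22), (-40, 20), (-35, 14), (-30, 11), (-25, 9), (-20, 6), (10, 11), (15, 8), (20, 18), (25, 26), (30, 23), (35, 10), (85, 12), (90, 5), (95, 8), (100, 16), (105, 20), (110, 15)]
t 4.9 local 0.0001 0.0383 0.301 F [ 0.8 -0.4 -0.6] open 0.0
shift [-2.138e+00  2.000e-03  1.500e-02] spin -0.002
```

>>> step_arm(
  motion=[
    [[-0.6, 0, 0], 0],
    [[-1.2, 0, 0], 0],
    [[-1.8, 0, 0], 0],
    [[-2.14, 0, 0], 0],
    [[-2.14, 0, 0], 0],
    [[-2.14, 0, 0.5], 0],
    [[-2.14, 0, 1.0], 0],
    [[-2.14, 0, 1.2], 0],
    [[-2.14, 0, 1.2], 0],
    [[-2.04, 0, 1.2], 0],
  ],
)

```text
time: 6.15
tool_pos: [0.6138, -0.0853, 0.2306]
tool_rot: [3.14, 0.001, 1.727]
contact_force: [0.5, 0.2, -0.4]
opening: 0.0006
grip_force: 0.0
```

>>> step_arm(
  motion=[
    [[0.1, 0, 0], 0],
    [[0.2, 0, 0], 0],
    [[0.3, 0, 0], 0],
    [[0.4, 0, 0], 0],
    [[0.5, 0, 0], 0],
    [[0.6, 0, 0], 0],
    [[0.7, 0, 0], 0],
    [[0.8, 0, 0], 0],
    [[0.9, 0, 0], 0],
    [[1.0, 0, 0], 0],
  ],
)

```text
time: 7.4
tool_pos: [0.6036, -0.0257, 0.2291]
tool_rot: [-3.141, -0.0, 1.727]
contact_force: [0.4, -3.4, 2.4]
opening: 0.0005
grip_force: 1.5
```

```bash
python3 -c "
from h import *; goal(.042,.229)"
```

```text
t 7.4 local 0.0 -0.0242 0.2291 F [ 0.4 -3.4  2.4] open 0.001
shift [ 1.103 -0.002  0.002] spin -0.002
```

>>> step_arm(
  motion=[
    [[0.12, 0, 0], 0],
    [[0.24, 0, 0], 0],
    [[0.36, 0, 0], 0],
    [[0.48, 0, 0], 0],
    [[0.6, 0, 0], 0],
    [[0.72, 0, 0], 0],
    [[0.84, 0, 0], 0],
    [[0.96, 0, 0], 0],
    [[1.05, 0, 0], 0],
    [[1.1, 0, 0], 0],
  ],
)

```text
time: 8.65
tool_pos: [0.5936, 0.0395, 0.2294]
tool_rot: [3.141, 0.0, 1.727]
contact_force: [1.9, -3.5, 0.4]
opening: 0.0008
grip_force: 1.5
```

>>> step_arm(
  motion=[
    [[0, 0, 0], 0],
    [[-0.1, 0, -0.5], 0],
    [[-0.1, 0, -1.2], 0],
    [[-0.6, 0, -1.2], 0],
    [[-1.2, 0, -1.2], 0],
    [[-1.8, 0, -1.2], 0],
    [[-2.2, 0, -1.2], 0],
    [[-2.2, 0, -1.2], 0],
  ],
)

```text
time: 9.65
tool_pos: [0.6141, -0.0924, 0.3008]
tool_rot: [-3.141, -0.001, 1.725]
contact_force: [-1.0, 0.2, 0.5]
opening: 0.0005
grip_force: 0.0
```

```bash
python3 m.py b; python3 -c "
from h import *; goal(-.09,.229)"
```

```text
side [(-180, 21), (-175, 7), (-120, 7), (-115, 23), (-110, 14), (-55, 5), (-50, 28), (-45, 28), (-40, 19), (-35, 17), (-30, 11), (25, 17), (30, 42), (35, 28), (95, 27), (100, 20), (105, 32), (110, 26), (165, 9), (170, 26), (175, 27)]
top [(-125, 10), (-120, 16), (-115, 17), (-110, 17), (-105, 17), (-100, 15), (-95, 12), (-50, 12), (-45, 22), (-40, 28), (-35, 23), (-30, 6)]
t 9.75 local 0.0001 -0.0899 0.3011 F [-0.2 -0.  -0.6] open 0.001
shift [-0.003 -0.002  1.202] spin -0.002
```

View pics/side_b.png

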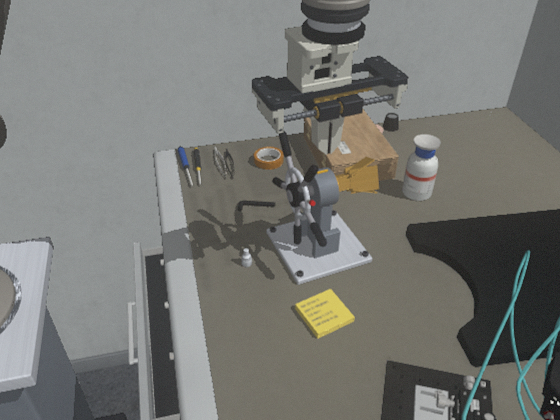

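The red cap is now at (312,202), which puts the stem about 68° clockwise of up, and nothing else has moved. For the last stroke I'll run the fingertips 6 mm higher so they pass over the stem tip.

>>> step_arm(
  motion=[
    [[0, 0, 0.5], 0],
    [[0, 0, 1.1], 0],
    [[0, 0, 1.1], 0],
    [[0.1, 0, 1.1], 0],
    [[0.2, 0, 1.1], 0],
    [[0.3, 0, 1.1], 0],
    [[0.4, 0, 1.1], 0],
    [[0.5, 0, 1.1], 0],
    [[0.6, 0, 1.1], 0],
    [[0.7, 0, 1.1], 0],
  ],
)

```text
time: 11.0
tool_pos: [0.6088, -0.0506, 0.2369]
tool_rot: [3.137, 0.003, 1.726]
contact_force: [1.7, -3.4, 3.7]
opening: 0.0008
grip_force: 2.3
```

>>> step_arm(
  motion=[
    [[0.12, 0, 0], 0],
    [[0.24, 0, 0], 0],
    [[0.36, 0, 0], 0],
    [[0.48, 0, 0], 0],
    [[0.6, 0, 0], 0],
    [[0.7, 0, 0], 0],
    [[0.8, 0, 0], 0],
    [[0.9, 0, 0], 0],
    [[1.0, 0, 0], 0],
    [[1.1, 0, 0], 0],
  ],
)

```text
time: 12.25
tool_pos: [0.5972, 0.0157, 0.2351]
tool_rot: [-3.141, 0.0, 1.727]
contact_force: [0.1, -3.3, -1.2]
opening: 0.001
grip_force: 1.6
```

```bash
python3 -c "
from h import *; goal(.037,.235)"
```

```text
t 12.25 local 0.0002 0.0176 0.2351 F [ 0.1 -3.3 -1.2] open 0.001
shift [ 0.323 -0.004  0.001] spin -0.002
```

>>> step_arm(
  motion=[
    [[0.08, 0, 0], 0],
    [[0.16, 0, 0], 0],
    [[0.24, 0, 0], 0],
    [[0.3, 0, 0], 0],
    [[0.32, 0, 0], 0],
    [[0.32, 0, 0], 0],
    [[0.26, 0, -0.1], 0],
    [[0.26, 0, -0.8], 0],
    [[0.26, 0, -1.6], 0],
    [[0.26, 0, -2.2], 0],
  ],
)

```text
time: 13.5
tool_pos: [0.5948, 0.031, 0.37]
tool_rot: [3.14, -0.0, 1.727]
contact_force: [0.3, -0.5, -0.7]
opening: 0.0001
grip_force: 0.0
```

```bash
python3 - <<'E'
from cell import robot
from h import *
c,s=np.cos(YAW),np.sin(YAW); n=np.array([c,s,0]); y=np.array([-s,c,0]); C=np.array([*O,.14])
for nm,box in (("side",(225,100,160,150)),("top",(170,125,195,105))):
    cam=robot.read_camera(nm); x0,y0,w,h=box
    p=cam["pixels"][y0:y0+h,x0:x0+w].astype(int); m=(p[:,:,0]>110)&(p[:,:,1]<70)&(p[:,:,2]<70)
    if m.any():
        v,u=np.nonzero(m); q=plane(cam,(u.mean()+x0,v.mean()+y0),C,n)-C
        print(nm,m.sum(),(u.mean()+x0,v.mean()+y0),"y,z",q@y,q[2],"deg cw",np.degrees(np.arctan2(-(q@y),q[2])))
    cv2.imwrite(f"pics/{nm}_c.png",cv2.resize(cam["pixels"][y0:y0+h,x0:x0+w,::-1],None,fx=4,fy=4,interpolation=cv2.INTER_CUBIC))
goal(.037,.235)
E
python3 m.py d
```

```text
side 27 (np.float64(298.7037037037037), np.float64(164.22222222222223)) y,z -0.004075942704188068 0.06214824147336656 deg cw 3.7523240837138614
t 13.6 local 0.0012 0.033 0.3724 F [0.1 0.1 0.9] open 0.0
shift [ 0.07 -0.04  2.29] spin -0.002
side [(-180, 21), (-175, 26), (-170, 4), (-115, 11), (-110, 23), (-105, 19), (-50, 8), (-45, 29), (-40, 30), (-35, 28), (-30, 28), (-25, 15), (30, 14), (35, 41), (40, 24), (95, 4), (100, 31), (105, 28), (110, 34), (115, 28), (120, 6), (170, 9), (175, 24)]
top [(-65, 10), (-60, 17), (-55, 31), (-50, 24), (-45, 22), (-40, 28), (-35, 24), (-30, 26), (-25, 27), (-20, 23), (-15, 5), (25, 22), (30, 23), (35, 25), (40, 14), (90, 6), (95, 12), (100, 14), (105, 18), (110, 15), (115, 19)]
```

View pics/side_c.png

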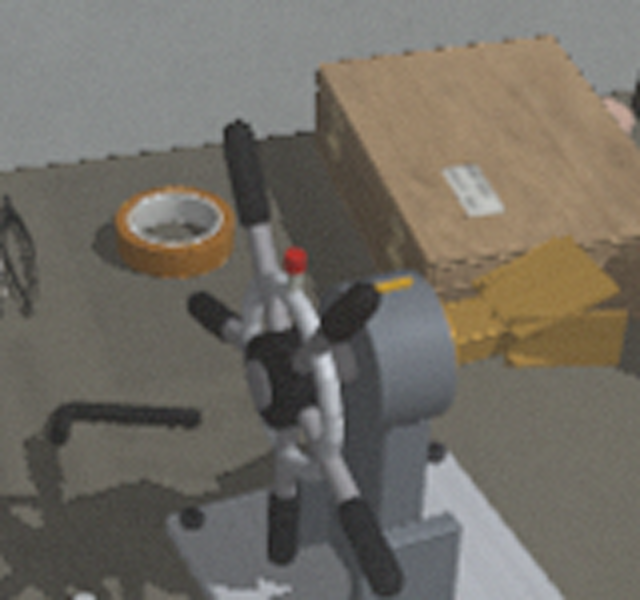

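The red cap is at (295,262) in the crop. That reads 3.8° clockwise, or about 1–2° after removing the offset seen in the first view. The spokes sit symmetrically at about ±36–37°. The arm is clear.

>>> step_arm(
  motion=[
    [[0, 0, -0.3], 0],
    [[0, 0, -0.3], 0],
    [[0, 0, -0.3], 0],
    [[0, 0, -0.3], 0],
  ],
)

```text
time: 14.2
tool_pos: [0.5947, 0.0308, 0.3841]
tool_rot: [-3.14, -0.0, 1.727]
contact_force: [1.0, -0.5, -0.0]
opening: 0.0005
grip_force: 0.0
```

```bash
python3 -c "
from cell import robot; print(robot.hand_in())"
```

```text
the job is handed in; nothing more can be done
None
```

The job is handed in (the hand-in call returned no verdict): three gentle spoke pushes brought the index stem to within about 1–4° of straight up (limit about 6°), the fingers ended clear above the wheel, and no push came near the stem or the bystanders.

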